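# Seat the photo turntable's plate on its drive keys and cap it

### The arm

A 7-joint arm with a two-finger parallel gripper is mounted at the origin on the work surface; the furniture and walls round the work are solid. World frame = base frame: x ahead of the robot, y to its left, z up, the work surface at z = 0. Lengths are in mm, angles in rad, forces in N, time in s.
With the tool pointing down it reaches from about 375 to 925 mm from the base axis. Payload 3.1 kg.
Tool frame: the origin (TCP) lies between the finger pads; the fingertips stand 22 mm ahead of it and the grasp point (between the pads) lies 3 mm ahead of it (robot.tcp_to_tips is the distance from the TCP to the fingertips, in mm); z points along the fingers, y is the line along which they close (so a half turn about z gives the same grasp; the last joint's range is limited). The gripper opens to 85 mm and grips with 20 to 120 N. Pads are 22 mm wide; open, the fingers measure 114 mm over their backs; the gripper's body (76 mm by 85 mm) begins 54 mm behind the grasp point. The pads swing forward as they close: fully open they stand 13 mm farther back than shut.
Start: joints at [-1.294, 0.383, 0.044, 1.598, -0.018, 1.161, -0.05], TCP at [237.935, 604.889, 253.269] pointing down, gripper open.
Joint ranges: [-2.61, 2.61], [-0.41, 2.15], [-1.48, 1.57], [0, 2.5], [-1.57, 4.71], [0.05, 1.97], [-2.85, 2.85]. Speed limits (rad/s): [2.79, 2.79, 3.14, 3.14, 3.14, 3.14, 3.14].

### API

Orientations are given as a unit quaternion [x, y, z, w].
In Python, from workcell import robot, optics, close_job gives the robot as it stands (robot), with the cameras (optics) and the job as plain functions.
- The arm moves only by the shell command python3 steer.py 'ROWS' [OPENING] [FORCE]. ROWS is rows parted by semicolons, their numbers by spaces, 1 to 10 of them, each of 4 numbers: dx, dy, dz in mm, then a turn about the tool's z in rad; each row shifts and turns the commanded pose from where the row before left it, along the tool's axes as they then stand; what a row does not reach is not made up. A row lasts 1/10 s, in which the tool goes at most 50 mm and 0.15 rad, less where a joint would pass 70% of its speed; a pose out of reach is approached as far as the arm can. OPENING is the finger opening in mm, set as the command begins (- or left out keeps the last). The fingers move at their own pace and stop on an object; FORCE is the grip in N (left out, the last holds). Time passes only in rows, so rows that do not move let the fingers close. It prints the time, the measured TCP pose, the force, the opening and the grip force at its end.
- robot.state(): the state, without advancing time (a new reading comes with each control period).
- optics.camera(name): name is "scene" or "top" or "wrist"; returns a dict with "frame" (420x560x3 uint8, red, green, blue), "depth" (420x560 float32, mm along the optical axis (not along the pixel's ray), 0 where there is no reading), "fx", "fy", "cx", "cy" (pixels), "R" (3x3) and "t" (3): a world point X has camera coordinates R X + t. Camera axes: x right, y down, z forward; pixel columns grow to the right and rows downward; lengths in mm; the calibration is good to about 2 mm. A picture is of the moment at which its call begins.
- close_job(): hands the job in; it is judged then, once.
The state is a dict: "time": time; "qpos": joint angles; "joint_vel": joint speeds; "joint_efforts": joint torques, N m; "position": TCP position; "eef_rot": TCP orientation; "contact_force": force on the tool from outside, world axes, zero at the start; "ft_torque": the same for the moment, N m; "width": finger opening in mm; "finger_force": force on a finger pad.
Only numpy, scipy, OpenCV 4.12 (cv2) and the standard library are available. Lean on these libraries where they do the work, as an engineer would, in place of code of your own. Each camera call takes 0.05 s, during which the arm holds its last target. There are 200 camera calls.

### The job

The turntable's plate is on its shaft but still rides high on the hidden drive keys. Without lifting it off or forcing it, turn it round by pushing its stop pin until its keyways drop over the keys and the plate lies fully home on the housing; then set the orange cap over the end of the shaft, down on the hub, and let go. Leave the rubber stamp standing where it is.

Things in the scene. Friction and masses are not known exactly. Their poses are not given: they have to be found in the camera images.
- turntable_base: Grey round drive housing, 128 mm across, flat top 30 mm above the desk, fixed; origin at the centre of its underside. At the shaft's foot 3 equal radial keys, 120 degrees apart, 5 mm wide, reach 14 mm from the axis, tops 11 mm above the housing. Hidden under the plate; their angle is unrelated to this body's yaw and not given: find it by turning the plate. Shaft and keys never turn.
- turntable_plate: Loose black disc, 120 mm diameter, 6 mm thick, about 0.35 kg, on the shaft; silver hub 36 mm diameter, its top 32 mm above the disc's underside, bore 16.4 mm, 3 keyways 9 mm wide (one along the plate's +x, then every 120 degrees). Origin: axis at the disc's underside, 41 mm above the desk on the keys, 30 mm when home. Drops after a turn of 20 to 100 degrees, either way round.
- stop_pin (a point): Centre of the top of the black rubber pin on the plate: 10 mm diameter, 24 mm high above the disc, 44 mm from the axis along the plate's +x; turns and drops with the plate. Nothing else stands on the disc between hub and edge. Turning takes under 3 N here; once the plate has dropped, the keys stop it after a few degrees of play, felt as a sudden resistance at the pin.
- shaft_top (a point): Centre of the top of the fixed upright steel shaft in the middle of the housing: 14 mm diameter, ends 80 mm above the desk (the last 5 mm taper to 7 mm). It stands 18 mm out of the hub when the plate is home, only 7 mm while the plate rides on the keys. Its axes are the housing's and say nothing of the keys.
- retaining_cap: Loose orange ribbed round cap, 30 mm diameter, 34 mm high, 50 g, standing open end down on the desk to the left or right of the turntable; origin at the centre of its underside. Blind bore from below, 18 mm diameter, 22 mm deep: 2 mm to spare round the shaft. Fitted, its underside rests on the hub's top, 62 mm above the desk.
- rubber_stamp: Bystander: dark wooden stamp, 26 x 50 mm, 66 mm high, loose; stands on the desk on the other side of the turntable from the cap. Origin at the centre of its underside.

How it is judged (in metres and radians):
On the way, in this order (a step that is already met when the one before it is completed fails the run):
1. the plate has dropped over the keys and lies home on the housing (z of turntable_plate in the frame of turntable_base below 0.033 m and horizontal distance between turntable_plate and turntable_base below 0.004 m and angle between turntable_plate's own z axis and vertical below 0.04 rad), for 0.2 s.
2. the cap is over the shaft, down on the hub (z of retaining_cap in the frame of turntable_plate between 0.029 and 0.035 m and horizontal distance between retaining_cap and shaft_top below 0.005 m and angle between retaining_cap's own z axis and vertical below 0.08 rad), for 0.2 s.
At the end, for the whole second after the job is handed in: The plate lies on the housing (underside within 3 mm of the housing's top, level within 2.3 degrees, within 4 mm of the housing's axis); the cap is on the shaft with its underside within 3 mm of the hub's top, upright within 4.5 degrees and within 5 mm of the shaft's axis; both are at rest (all of step 1 and all of step 2 and linear speed of each of turntable_plate, retaining_cap below 0.01 m/s); the robot touches nothing.
It fails at once if the plate is lifted off the keys (its origin more than 55 mm above the desk) (height (world z) of turntable_plate above 0.055 m).
It fails at once if the plate is forced: the fingers load it with more than 40 N (contact force between the fingers and turntable_plate above 40 N).
It fails at once if the stamp is moved more than 30 mm (distance of rubber_stamp from where it was at the start of the episode above 0.03 m).
It fails at once if the stamp is tipped over (angle between rubber_stamp's own z axis and vertical above 0.5 rad).
It also fails if it takes over 64 s, if anything falls off the work surface, if the arm or the gripper's body presses on something with over 40 N, if the wrist force passes 120 N, or if a joint passes its speed limit or range.

## Working session

There is one attempt and no reset: what is moved stays moved. The work goes in short steps, Python scripts to look and compute and a shell command to move; the robot and the scene stay as the last step left them, time stands still between calls to the robot, and variables do not carry over. Pictures are saved under pics/ and viewed, at most 10 in all, crops included, and the job is handed in when it is done.

```bash
ls; mkdir -p pics
cat > h.py <<'E'
import numpy as np, cv2
from workcell import robot, optics, close_job
from scipy.spatial.transform import Rotation as Rn
def world(c,u,v,z=None,d=None):
    r=np.array([(u-c['cx'])/c['fx'],(v-c['cy'])/c['fy'],1.]); R=np.array(c['R']);t=np.array(c['t'])
    C=-R.T@t; w=R.T@r
    s=d if d is not None else (z-C[2])/w[2]
    return C+s*w
def cloud(c):
    v,u=np.mgrid[0:420,0:560]; d=c['depth']
    P=np.stack([(u-c['cx'])/c['fx']*d,(v-c['cy'])/c['fy']*d,d],-1)
    return (P-np.array(c['t']))@np.array(c['R'])
def save(c,n): cv2.imwrite('pics/'+n,c['frame'][:,:,::-1])
def totool(dw):
    return Rn.from_quat(robot.state()['eef_rot']).inv().apply(dw)
E
python3 - <<'E'
from h import *
a=optics.camera('top');b=optics.camera('scene')
im=np.hstack([a['frame'],b['frame']]);im=cv2.resize(im,(800,300))
cv2.imwrite('pics/a.png',a['frame'][:,:,::-1]);cv2.imwrite('pics/ab.png',im[:,:,::-1])
s=robot.state();print(s['position'],Rn.from_quat(s['eef_rot']).as_matrix().round(3),s['time'],s['contact_force'])
P=cloud(a);h=cv2.cvtColor(a['frame'],cv2.COLOR_RGB2HSV)
m=((h[...,0]>5)&(h[...,0]<22)&(h[...,1]>170)&(h[...,2]>120))
n,l,st,ce=cv2.connectedComponentsWithStats(m.astype(np.uint8))
for i in range(1,n):
    if st[i,4]>30: print(st[i],ce[i],np.median(P[l==i],0))
E
```

```text
pics
steer.py
workcell.py
[237.66719059 604.12630894 251.9857958 ] [[-0.931  0.366 -0.001]
 [ 0.366  0.931 -0.002]
 [-0.    -0.002 -1.   ]] 0.1 [ 0.56662189 -0.51598106  0.03474766]
[390  55  22  69 440] [400.15909091  86.825     ] [ 8.12621683e+02 -3.00611175e+02  3.82326402e-01]
[ 274   64  119   67 7213] [331.53944267  97.46305282] [ 731.86403455 -118.66274378  115.70246496]
[412 109  10  16  33] [415.90909091 116.90909091] [ 7.32016781e+02 -3.33739704e+02  4.14677489e-01]
[ 335  137   87  106 1896] [379.16508439 188.55801688] [ 549.26733825 -245.33859205    0.8367879 ]
[326 146  14  11  40] [334.025 151.725] [ 648.10009456 -136.75248833    0.88445618]
[249 151  28  31 258] [261.86821705 165.72093023] [6.18213902e+02 3.57275943e+01 4.13961682e-01]
[275 150  17  15  59] [282.20338983 157.81355932] [ 6.36138828e+02 -1.19433171e+01  2.24233520e-01]
[ 295  152   51   96 1041] [321.93852065 201.04610951] [ 5.30634053e+02 -1.03685456e+02  4.77858728e-01]
[218 162  31  41 322] [230.94099379 181.24534161] [5.83477868e+02 1.09705127e+02 4.00574396e-01]
[278 163  12   9  45] [283.97777778 1
[... 5565 characters left out ...]
7621e+02 2.17406451e+02 2.08074061e-01]
[106 358   4  18  35] [107.4        367.25714286] [172.37629518 377.4405085    4.18305423]
[219 374  22  13  67] [229.97014925 379.6119403 ] [141.3468023  109.69209374  -0.24944189]
[194 382  62  38 602] [227.27408638 402.84883721] [ 92.493555   111.98414176  -0.12167712]
[184 384  32  19 116] [200.69827586 394.02586207] [111.17319547 174.91654392  -0.19199897]
[179 395  14  13  44] [184.27272727 402.11363636] [ 9.46599208e+01  2.10697318e+02 -1.49344513e-01]
[445 397  10  13  39] [450.20512821 403.05128205] [ 8.77928786e+01 -3.61758548e+02  2.56544607e-01]
[182 406  15  14  76] [189.42105263 413.42105263] [7.43726483e+01 1.96040383e+02 3.30286058e-02]
```

View pics/a.png

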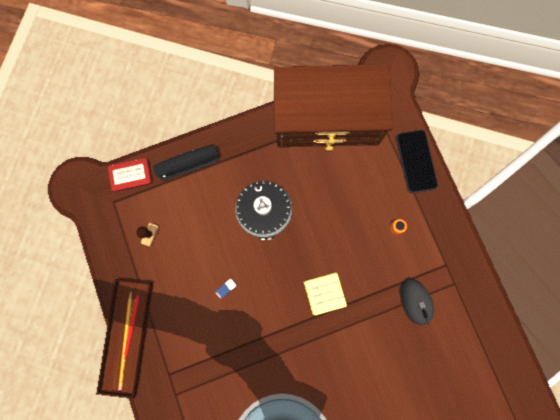

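View pics/ab.png

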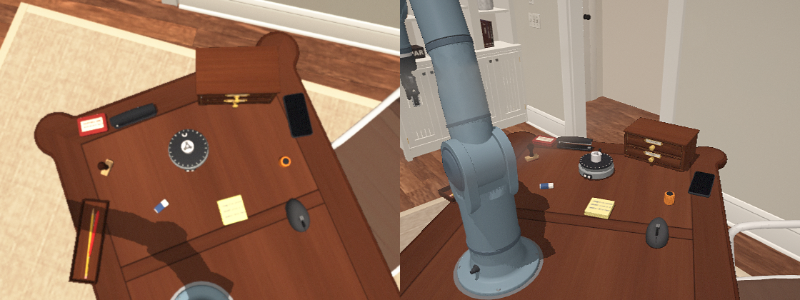

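The top view shows the turntable at about (263,207) with its pin at about (258,188). The cap is at (399,227) to the right, and the stamp at (149,234) to the left.

Run:
```python
from h import *
a=optics.camera('top');P=cloud(a)
for u,v,z in [(263,205,73),(264,208,47),(258,188,71),(399,226,34),(149,234,30)]:
    print(u,v,world(a,u,v,z=z).round(1),P[v-1:v+2,u-1:u+2].mean((0,1)).round(1))
m=(P[...,2]>55)&(P[...,2]<90)&(abs(P[...,0]-520)<100)&(abs(P[...,1]-30)<100)
v,u=np.nonzero(m);print(np.c_[u,v,P[m]].round(0)[::8])
w=optics.camera('wrist');R=np.array(w['R']);C=-R.T@w['t']
s=robot.state();T=Rn.from_quat(s['eef_rot'])
print('cam in tool',T.inv().apply(C-s['position']),(R@T.as_matrix()).round(2),w['fx'],w['cx'],w['cy'])
# stuff above 80 near the work
m=(P[...,2]>40)&(P[...,0]>300)&(P[...,0]<800)
for yy in range(-400,450,50):
    k=m&(P[...,1]>yy)&(P[...,1]<yy+50)
    if k.any(): print(yy,P[k][:,2].max().round(),P[k][:,0].min().round(),P[k][:,0].max().round())
```

```text
263 205 [511.9  30.2  73. ] [510.5  29.7  80.5]
264 208 [509.8  29.5  47. ] [489.2  22.9 167.6]
258 188 [549.7  40.7  71. ] [551.1  41.1  64.7]
399 226 [ 465.9 -267.1   34. ] [ 465.9 -267.    34.5]
149 234 [459.  287.4  30. ] [457.7 283.5  41.3]
[[257. 184. 558.  43.  71.]
 [257. 186. 554.  43.  71.]
 [260. 187. 554.  37.  59.]
 [261. 197. 529.  34.  73.]
 [261. 198. 528.  34.  70.]
 [258. 199. 525.  41.  74.]
 [266. 199. 524.  24.  74.]
 [265. 200. 523.  26.  72.]
 [258. 201. 521.  41.  70.]
 [270. 201. 520.  15.  74.]
 [263. 202. 517.  30.  79.]
 [255. 203. 516.  47.  75.]
 [263. 203. 515.  30.  82.]
 [255. 204. 515.  47.  70.]
 [263. 204. 513.  30.  80.]
 [256. 205. 512.  45.  74.]
 [264. 205. 511.  28.  80.]
 [256. 206. 510.  45.  74.]
 [264. 206. 509.  28.  78.]
 [259. 207. 511.  40.  57.]
 [271. 207. 510.  14.  59.]
 [264. 208. 506.  28.  69.]
 [264. 209. 503.  28.  74.]
 [257. 210. 501.  43.  75.]
 [267. 210. 500.  22.  76.]
 [261. 211. 499.  35.  72.]
 [269. 211. 500.  18.  63.]
 [265. 212. 497.  26.  74.]
 [263. 213. 495.  30.  72.]
 [265. 214. 495.  27.  56.]]
cam in tool [  68.19881877    0.96469217 -120.01009402] [[-0.    1.   -0.  ]
 [-0.96 -0.   -0.27]
 [-0.27  0.    0.96]] 303.62540035094065 276.02203159886943 206.84657831472575
-350 46.0 300.0 329.0
-300 46.0 300.0 331.0
-250 120.0 658.0 800.0
-200 120.0 658.0 800.0
-150 120.0 645.0 800.0
-100 120.0 658.0 800.0
-50 921.0 359.0 800.0
0 119.0 452.0 800.0
50 52.0 457.0 567.0
100 47.0 632.0 659.0
150 53.0 614.0 657.0
200 53.0 599.0 644.0
250 69.0 447.0 626.0
300 65.0 452.0 465.0
```

```bash
python3 - <<'E'
from h import *
print(totool(np.array([510,30,215])-robot.state()['position']))
E
python3 steer.py '-31 -29 2.5 0;-31 -29 2.5 0;-31 -29 2.5 0;-31 -29 2.5 0;-31 -29 2.5 0;-31 -29 2.5 0;-31 -29 2.5 0;-31 -29 2.5 0;-31 -29 2.5 0;-31 -29 2.5 0'
python3 steer.py '-31 -29 2.5 0;-31 -29 2.5 0;-31 -29 2.5 0;-31 -29 2.5 0;-30 -29 2.5 0;0 0 0 0;0 0 0 0;0 0 0 0' 32
python3 - <<'E'
from h import *
w=optics.camera('wrist');save(w,'w1.png');P=cloud(w)
s=robot.state();print(s['position'],Rn.from_quat(s['eef_rot']).as_matrix().round(3),s['qpos'],s['width'],s['contact_force'],s['time'])
for lo,hi in((28,33),(45,50),(64,76),(77,83)):
    m=(P[...,2]>lo)&(P[...,2]<hi)&(np.hypot(P[...,0]-510,P[...,1]-30)<80)
    n,l,st,ce=cv2.connectedComponentsWithStats(m.astype(np.uint8))
    for i in range(1,n):
        if st[i,4]>40: 
            q=P[l==i];print(lo,st[i],ce[i].round(1),q.mean(0).round(1),q.min(0).round(1),q.max(0).round(1))
E
```

```text
time: 1.2
position: [420.7, 219.8, 228.2]
eef_rot: [0.186, 0.983, 0.0, 0.0]
contact_force: [0.9, 0.8, 0.2]
width: 85.6
finger_force: 0.0
time: 2.0
position: [510.0, 31.6, 215.5]
eef_rot: [0.185, 0.983, 0.0, -0.0]
contact_force: [0.4, 0.4, -0.2]
width: 31.4
finger_force: 0.0
[509.97675433  32.07164009 215.58221156] [[-0.932  0.363 -0.001]
 [ 0.363  0.932  0.001]
 [ 0.001  0.    -1.   ]] [-0.5815078   0.16671878  0.48130931  1.98529926 -0.09175969  1.01071971
  1.14192193] 32.15916129032498 [0.03369237 0.38414701 0.08198615] 2.05
28 [276 129  43  17  85] [295.5 134.5] [465.4  71.2  29. ] [453.8  54.5  28. ] [482.2  88.9  30.6]
28 [235 130  40  20  72] [253.8 136.9] [452.5  32.1  29. ] [450.2  10.3  28. ] [456.5  52.7  30.6]
45 [ 217  132  122  119 9559] [277.2 189.4] [507.4  35.3  46.5] [452.2 -25.1  45. ] [571.1  93.6  49.9]
64 [258 180  40  41 954] [277.7 200.2] [510.8  34.4  71.9] [493.6  16.4  64.1] [529.6  52.   76. ]
64 [299 231  11  12 101] [304.1 236.9] [553.4  44.4  69.6] [548.9  39.7  64.1] [558.5  49.2  71.7]
77 [272 197  13  12 110] [278.  202.6] [511.3  34.4  78.8] [506.2  28.9  77. ] [516.5  39.4  81.2]
```

View pics/w1.png

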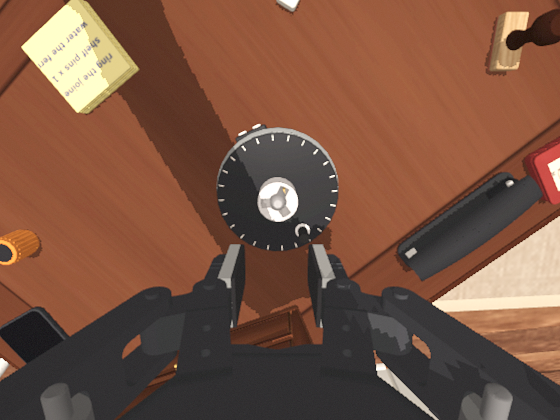

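The wrist view shows the plate, with the shaft top at about (278,202) and the pin at about (304,235). In world coordinates the pin is near (553,43), about 14° round from +x. I'll turn the tool so the fingers straddle the pin tangentially.

```bash
python3 steer.py '0 0 0 -0.122;0 0 0 -0.122;0 0 0 -0.122;0 0 0 -0.122;0 0 0 -0.122;0 0 0 0'
cat > look.py <<'E'
from h import *
w=optics.camera('wrist');P=cloud(w);s=robot.state()
T=Rn.from_quat(s['eef_rot']);print(s['position'].round(1) if hasattr(s['position'],'round') else s['position'],T.as_matrix()[:,0].round(3),s['time'])
for lo,hi in((61,68),(64,76),(77,83)):
    m=(P[...,2]>lo)&(P[...,2]<hi)&(np.hypot(P[...,0]-510,P[...,1]-32)<62)
    n,l,st,ce=cv2.connectedComponentsWithStats(m.astype(np.uint8))
    for i in range(1,n):
        if st[i,4]>40:
            q=P[l==i];c=(q.min(0)+q.max(0))/2;print(lo,st[i,4],ce[i].round(),q.mean(0).round(1),c.round(1),'tool',T.inv().apply(q.mean(0)-s['position']).round(1))
E
python3 look.py
```

```text
time: 2.65
position: [510.0, 32.1, 215.8]
eef_rot: [-0.119, 0.993, 0.0, -0.0]
contact_force: [-0.3, 0.2, 0.0]
width: 31.9
finger_force: 0.0
[510.1  31.9 215.8] [-0.972 -0.234 -0.   ] 2.7
61 46 [277. 183.] [496.3  30.2  64.8] [499.6  31.6  64.5] tool [ 13.9   1.6 151. ]
64 947 [277. 200.] [510.4  33.7  72. ] [511.2  34.1  70. ] tool [ -0.7   1.6 143.8]
64 100 [276. 244.] [553.   43.9  69.4] [553.7  44.1  68. ] tool [-44.4   1.6 146.4]
77 110 [277. 203.] [510.9  33.8  78.8] [511.2  34.1  79. ] tool [ -1.2   1.6 137. ]
```

```bash
python3 steer.py '-22 0.5 20 0;-21.5 0.5 25 0;0 0 25 0;0 0 25 0;0 0 20 0;0 0 15 0;0 0 8 0;0 0 6 0;0 0 0 0;0 0 0 0'
python3 - <<'E'
from h import *
w=optics.camera('wrist');save(w,'w2.png');print(robot.state()['contact_force'])
E
python3 look.py
```

```text
time: 3.7
position: [553.3, 41.4, 72.5]
eef_rot: [-0.117, 0.993, 0.0, 0.001]
contact_force: [-0.1, -0.3, -0.1]
width: 31.7
finger_force: 0.0
[-0.08323258  0.37001549 -0.20606085]
[553.4  41.4  72.8] [-0.973 -0.233 -0.002] 3.8
61 54 [278. 169.] [506.3  31.6  65.1] [507.8  32.3  64.6] tool [48.1  1.5  7.6]
61 84 [306. 179.] [507.6  44.3  64.7] [507.4  44.6  64.5] tool [43.9 13.5  8. ]
61 75 [253. 180.] [513.2  22.4  64.6] [513.3  22.7  64.5] tool [43.6 -9.1  8.1]
61 102 [279. 216.] [526.3  37.1  64.8] [525.2  36.9  64.5] tool [27.4  2.2  7.9]
61 166 [238. 261.] [552.1  23.7  64.5] [557.3  23.7  64.5] tool [  5.4 -16.9   8.2]
61 167 [315. 261.] [543.9  58.3  64.6] [549.5  58.8  64.5] tool [ 5.3 18.7  8.2]
61 78 [218. 260.] [553.6  14.7  64.8] [553.5  14.7  64.5] tool [  6.1 -26.    7.9]
61 77 [335. 260.] [541.   67.   64.4] [541.1  66.9  64.5] tool [ 6.1 27.7  8.3]
61 139 [279. 267.] [550.7  42.8  64.5] [551.8  43.6  64.4] tool [2.3 2.  8.2]
64 4435 [280. 184.] [511.2  33.5  72.2] [511.6  33.7  70. ] tool [42.9  2.2  0.5]
64 482 [230. 267.] [552.7  21.1  70.2] [557.8  20.7  70. ] tool [  5.5 -19.6   2.6]
64 467 [323. 267.] [543.1  61.1  70.2] [549.4  62.5  70. ] tool [ 5.4 21.6  2.5]
64 434 [279. 277.] [553.1  43.5  69.5] [554.   43.8  68. ] tool [-0.1  2.2  3.3]
77 543 [280. 188.] [511.2  33.4  78.9] [511.4  33.6  79.2] tool [42.9  2.1 -6.2]
77 203 [234. 278.] [552.1  23.8  80.1] [557.3  23.7  80. ] tool [  5.4 -16.8  -7.3]
77 208 [320. 278.] [544.   58.3  80.1] [549.6  58.6  80. ] tool [ 5.2 18.7 -7.4]
77 67 [212. 275.] [553.5  14.6  79.1] [553.4  14.7  79.3] tool [  6.2 -26.   -6.4]
77 64 [341. 275.] [541.   67.   79.2] [541.   66.9  79.8] tool [ 6.2 27.8 -6.4]
```

View pics/w2.png

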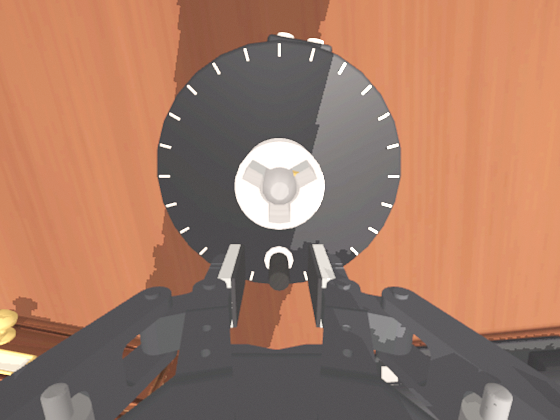

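The picture shows the pin at (279,262) between the fingers, and the hub at (279,185). I'll narrow the gap and orbit counter-clockwise in steps, stopping on a drop or any resistance.

```bash
cat > chk.py <<'E'
import sys
from h import *
w=optics.camera('wrist');P=cloud(w);s=robot.state()
r=np.hypot(P[...,0]-511.4,P[...,1]-33);m=(r>25)&(r<34)&(P[...,2]>25)&(P[...,2]<52)
z=np.median(P[m][:,2]);f=np.array(s['contact_force']);print('z',z.round(1),m.sum(),'F',f.round(1),np.array(s['position']).round(1),round(s['time'],2))
sys.exit(int(z<42 or np.linalg.norm(f)>8))
E
python3 steer.py '0 0 0 0;0 0 0 0;0 0 0 0' 16 >/dev/null && python3 chk.py &&
python3 steer.py '0.1 2.2 0 -0.05;0.1 2.2 0 -0.05;0.1 2.2 0 -0.05;0 0 0 0' >/dev/null && python3 chk.py &&
python3 steer.py '0.1 2.2 0 -0.05;0.1 2.2 0 -0.05;0.1 2.2 0 -0.05;0 0 0 0' >/dev/null && python3 chk.py &&
python3 steer.py '0.1 2.2 0 -0.05;0.1 2.2 0 -0.05;0.1 2.2 0 -0.05;0 0 0 0' >/dev/null && python3 chk.py &&
python3 steer.py '0.1 2.2 0 -0.05;0.1 2.2 0 -0.05;0.1 2.2 0 -0.05;0 0 0 0' >/dev/null && python3 chk.py &&
python3 steer.py '0.1 2.2 0 -0.05;0.1 2.2 0 -0.05;0.1 2.2 0 -0.05;0 0 0 0' >/dev/null && python3 chk.py
python3 look.py | grep -v "^61"
```

```text
z 46.6 6710 F [ 0.2 -0.7 -0.2] [552.7  41.4  72. ] 4.15
z 46.6 6706 F [ 0.4  0.7 -0.1] [550.4  47.7  71.8] 4.6
z 46.6 6667 F [-0.  -0.3 -0.7] [547.4  53.4  71.8] 5.05
z 46.6 6691 F [-0.4 -0.2  0.7] [543.5  58.7  71.8] 5.5
z 46.6 6695 F [-0.   0.   0.4] [538.8  63.4  71.7] 5.95
z 46.6 6740 F [-0.  -1.   0.3] [533.5  67.3  71.7] 6.4
[533.6  67.3  71.7] [-0.555 -0.832  0.   ] 6.45
64 4423 [278. 188.] [510.   33.2  72.2] [510.5  33.7  70. ] tool [41.4  0.7 -0.4]
64 879 [258. 273.] [538.9  60.8  69.8] [540.5  61.7  70. ] tool [ 2.4 -8.   1.9]
64 424 [307. 265.] [518.7  69.5  70.2] [523.   72.5  70. ] tool [ 6.4 13.6  1.6]
77 563 [275. 194.] [511.3  33.   78.9] [511.3  33.3  79.4] tool [40.9 -0.5 -7.1]
77 146 [250. 272.] [537.8  54.4  80.2] [539.3  59.5  80. ] tool [  8.4 -10.6  -8.4]
77 149 [302. 274.] [520.6  66.7  80.2] [523.9  71.5  80. ] tool [ 7.7 10.5 -8.5]
```

```bash
python3 steer.py '-0.4 2.2 0 -0.05;-0.4 2.2 0 -0.05;-0.4 2.2 0 -0.05;0 0 0 0' >/dev/null && python3 chk.py &&
python3 steer.py '0 2.2 0 -0.05;0.1 2.2 0 -0.05;0 2.2 0 -0.05;0 0 0 0' >/dev/null && python3 chk.py &&
python3 steer.py '0 2.2 0 -0.05;0.1 2.2 0 -0.05;0 2.2 0 -0.05;0 0 0 0' >/dev/null && python3 chk.py &&
python3 steer.py '0.1 2.2 0 -0.05;0.1 2.2 0 -0.05;0 2.2 0 -0.05;0 0 0 0' >/dev/null && python3 chk.py &&
python3 steer.py '0.1 2.2 0 -0.05;0.1 2.2 0 -0.05;0 2.2 0 -0.05;0 0 0 0' >/dev/null && python3 chk.py &&
python3 steer.py '0.1 2.2 0 -0.05;0.1 2.2 0 -0.05;0 2.2 0 -0.05;0 0 0 0' >/dev/null && python3 chk.py
python3 look.py | grep -v "^61"
```

```text
z 46.6 6788 F [-0.2  0.5  0.3] [528.5  71.7  71.7] 6.9
z 46.5 6835 F [ 0.1 -0.1 -0.4] [522.4  74.1  71.7] 7.35
z 46.4 6443 F [0.6 0.5 1. ] [516.   75.6  71.8] 7.8
z 35.6 6147 F [ 0.9 -0.5  0. ] [509.9  75.8  72. ] 8.25
[509.9  75.8  72. ] [ 0.012 -1.    -0.001] 8.3
64 337 [275. 180.] [511.6  30.6  73.2] [511.7  33.1  70. ] tool [45.3 -1.2 -1.2]
64 430 [246. 265.] [524.2  69.1  70.2] [525.4  76.4  70. ] tool [  6.8 -14.2   1.7]
64 425 [307. 265.] [497.   68.9  70.2] [495.9  76.3  70. ] tool [ 6.8 12.9  1.8]
77 553 [275. 189.] [511.7  32.8  79. ] [511.8  33.2  79.1] tool [43.  -1.3 -7. ]
77 146 [251. 272.] [521.2  67.5  80.2] [521.9  73.7  80. ] tool [  8.4 -11.2  -8.2]
77 147 [302. 272.] [500.1  66.9  80.2] [499.4  71.6  80. ] tool [ 8.8  9.9 -8.2]
77 43 [231. 275.] [529.6  69.7  78.4] [529.3  69.6  78.8] tool [  6.4 -19.6  -6.4]
```

The plate has dropped: the disc top reads 35.6 mm. Next I lift and move to the cap.

```bash
python3 steer.py '0 -1 -10 0;0 -1 -30 0;0 0 -40 0;0 0 -40 0;20 3 -20 0;43 5 0 0;43 5 0 0;43 5 0 0;43 5 0 0;43 5 0 0' 60
python3 steer.py '43 6 0 0;43 6 0 0;20 2 0 0;0 0 0 0;0 0 0 0;0 0 0 0'
cat > cap.py <<'E'
from h import *
w=optics.camera('wrist');save(w,'cap.png');P=cloud(w);s=robot.state();T=Rn.from_quat(s['eef_rot'])
h=cv2.cvtColor(w['frame'],cv2.COLOR_RGB2HSV)
p=P[(P[...,2]>30.5)&(P[...,2]<38)&(np.hypot(P[...,0]-466,P[...,1]+267)<30)]
print(len(p),p.mean(0),(p.min(0)+p.max(0))/2,np.ptp(p,axis=0),s['position'])
(x,y),rad=cv2.minEnclosingCircle(p[:,:2].astype(np.float32));print(x,y,rad)
print('tool',T.inv().apply(np.array([x,y,p[:,2].mean()])-s['position']))
E
python3 cap.py
```

```text
time: 9.3
position: [491.1, -108.0, 203.7]
eef_rot: [0.713, -0.701, -0.003, 0.007]
contact_force: [0.8, 0.1, -1.0]
width: 59.9
finger_force: 0.0
time: 9.9
position: [483.5, -207.0, 199.2]
eef_rot: [0.712, -0.702, -0.003, 0.01]
contact_force: [-0.6, 0.4, -0.0]
width: 60.2
finger_force: 0.0
818 [ 465.45809428 -267.47881365   34.01167582] [ 465.43509507 -267.32570867   33.82829055] [29.60028383 29.57704233  6.49594884] [ 483.50777524 -207.14158409  199.22226055]
465.19000244140625 -267.5700988769531 15.066143989562988
tool [ 58.52795333  16.08119313 166.12512577]
```

View pics/cap.png

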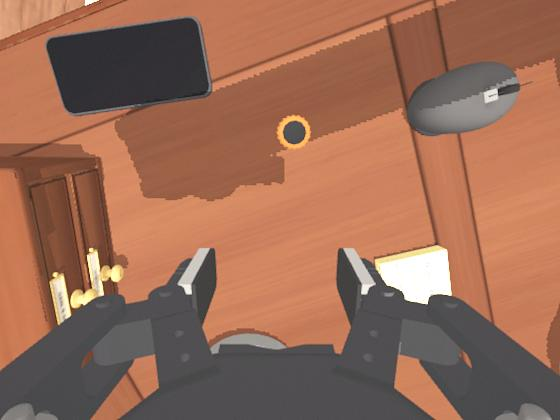

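The cap is upright at (293,131). The arm stopped short of the target, so I'll check the joints for a limit.

Run:
```python
from h import *
s=robot.state();print(np.round(s['qpos'],3),Rn.from_quat(s['eef_rot']).as_matrix().round(3),s['contact_force'])
```

```text
[ 1.43   0.748 -1.483  1.894  0.791  1.298  2.852] [[ 0.014 -1.    -0.019]
 [-1.    -0.014 -0.01 ]
 [ 0.01   0.019 -1.   ]] [0.44295806 0.60879657 0.19793496]
```

```bash
python3 steer.py '0 0 0 0.14;0 0 0 0.14;0 0 0 0.14;0 0 0 0.14;0 0 0 0.14;0 0 0 0.14;0 0 0 0.14;0 0 0 0.14;0 0 0 0.14;0 0 0 0.14'
python3 steer.py '0 0 0 0.14;0 0 0 0.14;0 0 0 0.14;0 0 0 0'
python3 - <<'E'
from h import *
s=robot.state();T=Rn.from_quat(s['eef_rot']);print(np.round(s['qpos'],3),T.as_matrix().round(3),s['contact_force'])
print(T.inv().apply(np.array([465.3,-267.5,200])-s['position']))
E
```

```text
time: 10.95
position: [483.6, -207.3, 199.4]
eef_rot: [-0.089, 0.996, -0.004, -0.009]
contact_force: [0.4, -0.1, 0.3]
width: 59.9
finger_force: 0.0
time: 11.35
position: [483.6, -207.4, 199.6]
eef_rot: [0.117, 0.993, -0.007, -0.008]
contact_force: [0.0, -0.3, 0.1]
width: 60.0
finger_force: 0.0
[ 1.264  0.446 -1.132  1.898  0.468  1.107  1.279] [[-0.972  0.233 -0.018]
 [ 0.233  0.972 -0.011]
 [ 0.015 -0.015 -1.   ]] [ 0.04394987 -0.34787958  0.06010994]
[  3.8419135  -62.67346112   0.58938899]
```

```bash
python3 steer.py '2 -31 0 0;2 -32 30 0;0 0 40 0;0 0 25 0;0 0 0 0;0 0 0 0'
python3 cap.py
```

```text
time: 11.95
position: [463.4, -269.3, 105.1]
eef_rot: [0.117, 0.993, -0.005, -0.008]
contact_force: [0.2, -0.3, 0.9]
width: 60.4
finger_force: 0.0
1427 [ 464.48071244 -266.38004416   33.97237287] [ 465.22694839 -266.61907726   33.44372227] [28.99608282 29.15395818  5.86083823] [ 464.25583556 -269.72634286  106.07947269]
464.8356628417969 -266.55438232421875 15.064048767089844
tool [-0.78279755  4.14689235 72.05568603]
```

```bash
python3 steer.py '-0.8 3.2 20 0;0 0 20 0;0 0 20 0;0 0 10 0;0 0 6 0;0 0 0 0'
python3 steer.py '0 0 0 0;0 0 0 0;0 0 0 0;0 0 0 0;0 0 0 0;0 0 0 0' 0 25
python3 - <<'E'
from h import *
w=optics.camera('wrist');save(w,'g.png');P=cloud(w);s=robot.state();T=Rn.from_quat(s['eef_rot']);print(s['contact_force'],s['width'],s['finger_force'])
h=cv2.cvtColor(w['frame'],cv2.COLOR_RGB2HSV)
m=(P[...,2]>30.5)&(P[...,2]<38)&(np.hypot(P[...,0]-466,P[...,1]+267)<18)&(h[...,1]>150)
p=P[m];(x,y),r=cv2.minEnclosingCircle(p[:,:2].astype(np.float32));print(x,y,r,T.inv().apply(np.array([x,y,34])-s['position']))
E
```

```text
time: 12.6
position: [463.4, -268.2, 29.0]
eef_rot: [0.119, 0.993, -0.005, -0.008]
contact_force: [0.2, -0.4, -0.7]
width: 59.7
finger_force: 0.0
time: 13.2
position: [463.8, -268.6, 29.6]
eef_rot: [0.119, 0.993, -0.006, -0.008]
contact_force: [-0.6, 1.2, 6.0]
width: 29.8
finger_force: 24.8
[-0.86062406  0.56781852  6.69950527] 29.348875551180434 24.82133744750172
464.78924560546875 -267.52850341796875 15.603985786437988 [-0.66683169  1.20541761 -4.38624897]
```

View pics/g.png

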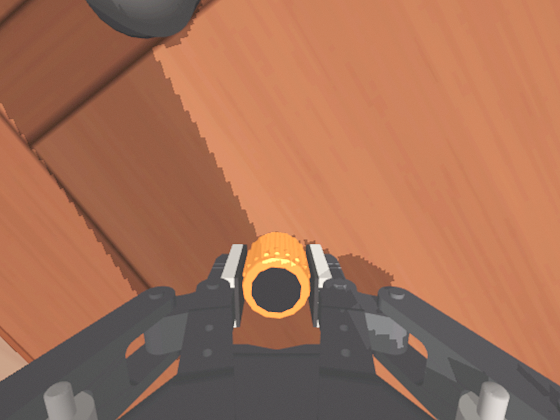

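The cap is held between the pads (opening 29.4, cap centred at about (277,287)). I'll lift it, carry it near the shaft and measure the offset with the same camera.

```bash
python3 steer.py '0 0 -10 0;0 0 -30 0;0 0 -35 0;-2 25 -30 0;-2 35 -10 0;-2 40 0 0;-2 40 0 0;-2 40 0 0;-2 40 0 0;-2 40 0 0'
python3 steer.py '-2 30 0 0;0 14 0 0;0 0 0 0;0 0 0 0;0 0 0 0;0 0 0 0'
cat > fit.py <<'E'
from h import *
w=optics.camera('wrist');save(w,'fit.png');P=cloud(w);s=robot.state();T=Rn.from_quat(s['eef_rot']);p0=np.array(s['position'])
print(p0.round(1),T.as_matrix()[:,2].round(3),s['contact_force'],s['width'],np.round(s['qpos'],2),s['time'])
Q=T.inv().apply((P-p0).reshape(-1,3)).reshape(P.shape)
def circ(n,m):
    p=P[m];q=Q[m]
    if len(p)<10: print(n,len(p));return
    (x,y),r=cv2.minEnclosingCircle(p[:,:2].astype(np.float32));print(n,len(p),round(x,1),round(y,1),round(r,1),'tool',T.inv().apply(np.array([x,y,np.median(p[:,2])])-p0).round(2))
near=np.hypot(P[...,0]-511,P[...,1]-33)<26
circ('shaft',near&(P[...,2]>75.5)&(P[...,2]<83));circ('hub',near&(P[...,2]>59)&(P[...,2]<65))
h=cv2.cvtColor(w['frame'],cv2.COLOR_RGB2HSV)
circ('cap',(abs(Q[...,2]+4.4)<2.5)&(np.hypot(Q[...,0],Q[...,1])<18)&(h[...,1]>150))
E
python3 fit.py
```

```text
time: 14.25
position: [540.1, -16.7, 140.2]
eef_rot: [0.119, 0.993, -0.006, -0.009]
contact_force: [0.4, -0.2, -0.5]
width: 29.6
finger_force: 25.0
time: 14.85
position: [552.3, 21.7, 139.0]
eef_rot: [0.121, 0.993, -0.006, -0.009]
contact_force: [0.3, -0.8, -0.5]
width: 29.4
finger_force: 25.0
[552.3  22.1 139.1] [-0.019 -0.009 -1.   ] [ 0.36706393 -0.53004827  0.41315755] 29.417343976649807 [ 0.72  0.58 -1.04  1.88  0.58  1.05  0.76] 14.9
shaft 324 511.4 34.0 6.5 tool [41.59  2.6  61.52]
hub 1445 511.3 32.9 18.0 tool [41.16  1.66 78.14]
cap 1371 553.4 22.0 15.3 tool [-1.03  0.13 -3.6 ]
```

View pics/fit.png

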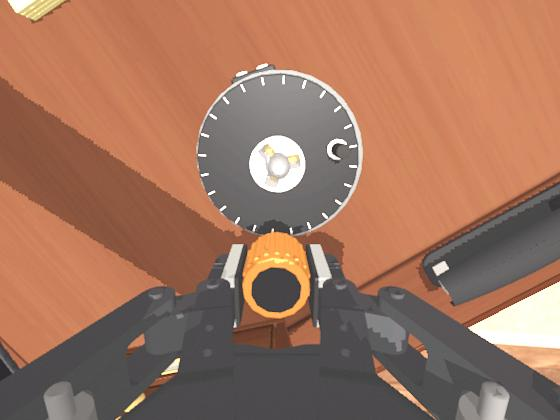

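Run:
```python
from h import *
print(totool([-41.9,11.1,0]),totool([0,0,-24]),totool([0,0,-20]))
```

```text
[43.33380778  0.72073518  0.69400597] [-0.38976629  0.32977917 23.99456872] [-0.32480524  0.27481597 19.99547393]
```

```bash
python3 steer.py '15 0.3 0.2 0;15 0.2 0.2 0;13.3 0.2 0.3 0;-0.2 0.2 12 0;-0.1 0.1 10 0;0 0 0 0;0 0 0 0'
python3 fit.py
```

```text
time: 15.6
position: [510.8, 35.0, 116.7]
eef_rot: [0.12, 0.993, -0.005, -0.009]
contact_force: [0.0, 0.2, 0.2]
width: 29.5
finger_force: 25.0
[511.1  35.2 117.1] [-0.018 -0.008 -1.   ] [0.17687235 1.13221411 0.16275484] 29.315485880257956 [ 0.73  0.55 -1.06  1.98  0.58  0.98  0.71] 15.65
shaft 0
hub 940 510.3 32.9 17.8 tool [-0.72 -1.82 55.58]
cap 1323 512.0 35.2 15.3 tool [-0.86  0.11 -3.34]
```

View pics/fit.png

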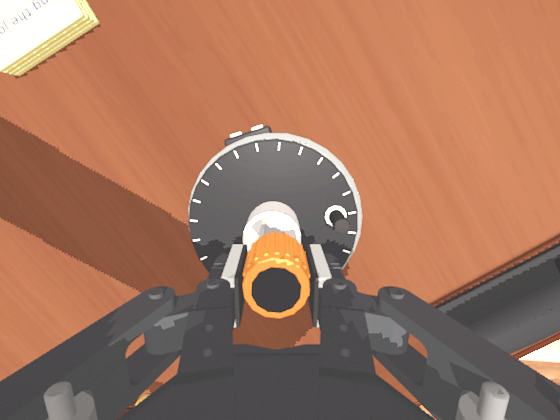

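The cap hangs over the hub, and the rays show it about 1.6 mm too far in y. I'll correct that and lower it gently.

```bash
python3 steer.py '0.1 -1.7 0 0;-0.1 0.1 5 0;-0.1 0.1 4 0;0 0 0 0;0 0 0 0'
python3 - <<'E'
from h import *
s=robot.state();print(np.round(s['position'],1),np.round(s['contact_force'],1),np.round(s['ft_torque'],2))
E
```

```text
time: 16.15
position: [510.0, 33.8, 108.1]
eef_rot: [0.119, 0.993, -0.005, -0.009]
contact_force: [0.3, 0.9, -0.8]
width: 29.3
finger_force: 25.0
[510.   33.8 108.1] [ 0.3  0.9 -0.8] [ 0.02 -0.01  0.02]
```

```bash
cat > f.py <<'E'
import sys
from h import *
s=robot.state();f=np.array(s['contact_force']);print(np.round(s['position'],1),f.round(1),s['time']);sys.exit(int(np.linalg.norm(f)>5))
E
python3 steer.py '0 0.1 3 0;-0.1 0 3 0;0 0 0 0' >/dev/null&& python3 f.py &&
python3 steer.py '0 0.1 2 0;-0.1 0 2 0;0 0 0 0' >/dev/null&& python3 f.py &&
python3 steer.py '0 0.1 2 0;0 0 2 0;0 0 0 0' >/dev/null&& python3 f.py &&
python3 steer.py '0 0 1 0;0 0 1 0;0 0 0 0' >/dev/null&& python3 f.py
```

```text
[509.8  33.6 101.9] [-0.5  0.4 -0.8] 16.45
[510.   33.7  98. ] [ 0.7  0.  -0.6] 16.75
[509.9  33.7  94. ] [-0.   0.4 -0.2] 17.05
[510.   33.8  92.2] [-0.2 -0.1 -0.7] 17.35
```

```bash
python3 steer.py '0 0 0.5 0;0 0 0 0' >/dev/null; python3 f.py
python3 steer.py '0 0 0 0;0 0 0 0;0 0 0 0;0 0 0 0;0 0 0 0' 50
python3 steer.py '0 0 -15 0;0 0 -30 0;0 0 -30 0;-20 0 -30 0;-20 0 0 0;0 0 0 0;0 0 0 0;0 0 0 0'
python3 - <<'E'
from h import *
w=optics.camera('wrist');P=cloud(w);save(w,'end.png')
near=np.hypot(P[...,0]-511,P[...,1]-33)<26
for lo,hi in((90,102),(60,66)):
    p=P[near&(P[...,2]>lo)&(P[...,2]<hi)];print(lo,len(p),np.median(p,0),cv2.minEnclosingCircle(p[:,:2].astype(np.float32)))
m=near&(P[...,2]>90);q=P[m];A=np.c_[q[:,:2]-q[:,:2].mean(0),np.ones(len(q))];print('slope',np.linalg.lstsq(A,q[:,2],rcond=None)[0])
r=np.hypot(P[...,0]-511,P[...,1]-33);print(np.median(P[(r>25)&(r<34)&(P[...,2]<52)][:,2]),robot.state()['contact_force'])
E
```

```text
[510.1  33.8  91.8] [-0.1 -0.2 -0.8] 17.55
time: 18.05
position: [510.1, 33.8, 91.9]
eef_rot: [0.119, 0.993, -0.005, -0.009]
contact_force: [0.6, 0.8, -0.3]
width: 49.6
finger_force: 0.0
time: 18.85
position: [549.5, 25.7, 195.8]
eef_rot: [0.119, 0.993, -0.006, -0.01]
contact_force: [-0.6, -0.5, -0.4]
width: 49.8
finger_force: 0.0
90 1324 [510.9641073   35.00468923  96.03127256] ((511.63555908203125, 34.760902404785156), 15.772290229797363)
60 195 [498.3902876   29.31296917  61.60886842] ((511.083740234375, 32.825260162353516), 17.968660354614258)
slope [  6.44593818  -1.96839051 221.20397531]
35.56780039834734 [-0.55462471  0.39869263  0.85164178]
```

View pics/end.png

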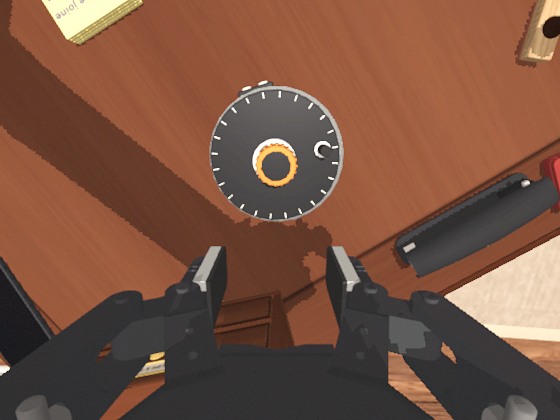

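The final view shows the cap on the hub at (277,165), with its top at 96 mm, and the plate home with its disc top at 35.6 mm. The gripper is clear, so I'm handing in.

```bash
python3 -c "
from workcell import robot, optics, close_job
print(close_job())"
```

```text
the job is handed in; nothing more can be done
None
```

I handed the job in at about 19 s: the plate has dropped home over the keys, the cap sits on the shaft down on the hub and is let go, the stamp was never approached, and no verdict came back.

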